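Lock a projector lens retainer with the two-pin spanner

TASK

Take the two-pin spanner from its wooden stand, engage its pins in the holes of the loose retaining ring down inside the projector's lens barrel, and turn the ring clockwise until it is fully home against its stop. Be gentle: the lens is fragile and sprung, so do not press hard or force the ring past its stop. Then put the spanner back in its stand, upright with its pins down in the stand's holes, and leave the other things on the desk alone.

Things in the scene. Friction and masses are not known exactly. Their poses are not given: they have to be found in the camera images.
- lens_unit: the projector's lens unit, fixed to the desk, lens up: black base plate 116 x 116 x 12 mm, grey block 98 x 98 mm up to 32 mm high, on it a dark round barrel, outer diameter 84 mm, bore 72 mm, rim 75 mm above the desk. Origin: on the barrel's axis at desk level, z up. Contact force between spanner and lens unit, all contacts added up, must stay below 50 N (two pins at 25 N)
- ring_face (a point): point on the barrel's axis at the retaining ring's top face, 8 mm below the rim. Aluminium ring, outer diameter 66, inner 38 mm, with four round holes 7 mm wide, 9 mm deep, 90 degrees apart on a circle of 25 mm radius. The holes' angle is arbitrary: neither a listed yaw nor the joint value tells it. Look for it, or rest the pins lightly on the ring and turn till they drop in
- lens_spring (a point): point on the barrel's axis 58 mm above the desk, at the foot of the ring, where ring and lens ride on a spring: pressed, they sink at most 3 mm, beginning at 1.5 N and then 2 N per mm (7.5 N at 3 mm, solid beyond); let go, they rise again. Site axes are the lens unit's, z up
- retainer (a joint): how far the retaining ring is turned, rad, growing clockwise seen from above, from 0 to a hard stop at 1.4, which is fully home; it starts between 0.3 and 0.8. About 0.22 N m of friction must be overcome to turn it; it stays where it is left. The holes go round with it
- spanner: two-pin spanner, upright in its stand: steel crossbar 60 (its x) x 14 (y) x 12 mm thick; under it two round-ended pins, diameter 5, length 7 mm, at x = -25 and +25 mm; on top, in the middle, a black upright handle 30 mm wide (x), 14 mm thick (y), reaching 72 mm above the crossbar's underside. About 0.14 kg. Origin: centre of the crossbar's underside (pin tips at z = -7 mm); z up the handle
- stand: the spanner's stand, a wooden block fixed to the desk, 96 x 56 mm and 25 mm high, with two square holes 12 x 12 mm, 14 mm deep, in its top at x = -25 and +25 mm. Origin: centre of its underside at desk level; z up. The spanner stands with its pins in the holes and its crossbar lying on the block's top, 25 mm above the desk
- pen_cup: bystander: empty square yellow pen cup 75 x 75 x 95 mm, origin under its centre
- bottle: bystander: clear water bottle, diameter 64 mm, 190 mm high, origin under its centre
- lens_cap: bystander: flat black lens cap, diameter 72 mm, 11 mm thick, origin under its centre
Not all that is in view belongs to the job. Of the things that look like the stand, the largest one is meant.

How it is judged:
By the outcome, as a careful person would: the job done as asked, in the order asked, and still so for the second after the job is handed in, with the robot touching nothing.
It also fails if it takes over 72 s, if anything falls off the work surface, if the arm or the gripper's body presses on something with over 40 N, if the wrist force passes 120 N, or if a joint passes its speed limit or range.

ROBOT

A 6-joint arm with a two-finger parallel gripper is mounted at the origin on the work surface. World frame = base frame: x ahead of the robot, y to its left, z up, the work surface at z = 0. Lengths are in m, angles in degrees, forces in N, time in s.
With the tool pointing down it reaches from about 0.35 to 1 m from the base axis. Payload 7.1 kg.
Tool frame: the origin (TCP) lies at the very end of the fingers, on their centre line; the grasp point (between the pads) lies 19 mm behind it; z points along the fingers, y is the line along which they close (so a half turn about z gives the same grasp; the last joint's range is limited). The gripper opens to 85 mm and grips with 20 to 120 N. Pads are 22 mm wide; open, the fingers measure 114 mm over their backs; the gripper's body (76 mm by 85 mm) begins 54 mm behind the grasp point. The pads swing forward as they close: fully open they stand 13 mm farther back than shut.
Start: joints at [68.01, 24.242, 93.386, -0, 62.372, -1.089], TCP at [0.223, 0.584, 0.231] pointing down, gripper open.
Joint ranges: [-172.04, 172.04], [-51.8, 120.97], [4.93, 147.93], [-75.15, 255.16], [6.16, 154.13], [-145.62, 145.62]. Speed limits (degrees/s): [136.94, 136.94, 172.46, 180, 180, 180].

INTERFACE

Orientations are given as [roll, pitch, yaw] about the fixed x, y, z axes, in that order (R = Rz(yaw) Ry(pitch) Rx(roll)).
In Python, from bench import bot, viewer, order gives the robot as it stands.
- The arm moves only by the shell command python3 -m crank 'ROWS' [FORCE]. ROWS is JSON, a list of rows, each an object of numbers: "fingers": the finger opening in mm, from 0 to 85.4; "tx", "ty", "tz": the shift along the tool's x, y, z in mm; "ax", "ay", "az": the turn, a rotation vector about the tool's x, y, z in degrees. In form: [{"fingers": .., "tx": .., "ty": .., "tz": .., "ax": .., "ay": .., "az": ..}, ...]. A call has 1 to 12 rows; each row is the pose to reach, as a shift and turn from the pose commanded when the call began, along the tool's axes at that moment; what a row does not reach only later rows make up. A row lasts 1/12 s, in which the tool goes at most 41.7 mm and 7.16 degrees, less where a joint would pass 70% of its speed; a pose out of reach is approached as far as the arm can. A call with a gripper value outside its range is refused whole. The fingers move at their own pace and stop on an object; FORCE is the grip in N (left out, the last holds). Time passes only in rows, so rows that repeat a pose let the fingers close. It gives the time, the measured TCP pose, the force, the opening and the grip force at its end, in the units of the state.
- bot.state(): the state, without advancing time (a new reading comes with each control period).
- viewer.grab_frame(name): name is "scene" or "top" or "wrist"; returns the picture (420x560x3 uint8, blue, green, red); there is no depth.
- viewer.camera_model(name): a dict with "mtx" (3x3 intrinsics, pixels), "world_to_cam" (4x4, takes a point from world to camera coordinates). Camera axes: x right, y down, z forward; pixel columns grow to the right and rows downward; lengths in m; the calibration is good to about 2 mm. A picture is of the moment at which its call begins: read the wrist's pose just before it. camera_model takes no time and is no camera call; for the wrist camera it gives the pose at the moment of the call.
- order.finish_job(): hands the job in; it is judged then, once.
The state is a dict: "t": time; "joints": joint angles; "joint_vel": joint speeds; "joint_efforts": joint torques, N m; "eef_pos": TCP position; "orientation": TCP orientation; "ft_force": force on the tool from outside, world axes, zero at the start; "moment": the same for the moment, N m; "opening": finger opening in m; "grip_force": force on a finger pad.
Only numpy, scipy, OpenCV 4.12 (cv2) and the standard library are available. Lean on these libraries where they do the work, as an engineer would, in place of code of your own. Each camera call takes 0.05 s, during which the arm holds its last target. There are 200 camera calls.

## Working session

There is one attempt and no reset: what is moved stays moved. The work goes in short steps, Python scripts to look and compute and a shell command to move; the robot and the scene stay as the last step left them, time stands still between calls to the robot, and variables do not carry over. Pictures are saved under pics/ and viewed, at most 10 in all, crops included, and the job is handed in when it is done.

```bash
ls; mkdir -p pics; python3 - <<'E'
from bench import bot,viewer
import cv2,numpy as np
s=bot.state();print(s)
a=viewer.grab_frame("scene");b=viewer.grab_frame("top");c=viewer.grab_frame("wrist")
for n,i in zip(("scene","top","wrist"),(a,b,c)):
    cv2.imwrite(f"pics/{n}0.png",i)
    m=viewer.camera_model(n);print(n,np.round(m["mtx"],1).tolist(),np.round(m["world_to_cam"],4).tolist())
cv2.imwrite("pics/tw.png",cv2.resize(b,(800,600),interpolation=cv2.INTER_CUBIC))
E
```

```text
pics
{'t': 0.0, 'joints': array([ 6.80102138e+01,  2.42850358e+01,  9.34316631e+01, -3.27096102e-04,
        6.23710188e+01, -1.08868115e+00]), 'joint_vel': array([-0.03641525,  0.06807711, -0.01311601, -0.05122122, -0.12493807,
        0.0397463 ]), 'joint_efforts': array([ 4.65539088e-04, -5.57371938e+01, -2.81751662e+01, -9.64575815e-05,
        7.24445752e-03, -8.20383889e-06]), 'eef_pos': array([0.22274779, 0.58337982, 0.23053751]), 'orientation': array([-1.79912293e+02, -1.37711687e-03,  1.59099046e+02]), 'ft_force': array([-0.5522073 , -0.19319761,  0.16797325]), 'moment': array([-0.02509561,  0.0870902 ,  0.02566499]), 'grip_force': 0.0, 'opening': 0.08543224775809821}
scene [[482.4, 0.0, 284.6], [0.0, 482.4, 204.8], [0.0, 0.0, 1.0]] [[0.5738, 0.8189, -0.0102, -0.2517], [0.5774, -0.4133, -0.7041, -0.2889], [-0.5808, 0.3981, -0.71, 1.4264], [0.0, 0.0, 0.0, 1.0]]
top [[440.3, 0.0, 277.6], [0.0, 440.3, 210.4], [0.0, 0.0, 1.0]] [[0.023, -0.9994, 0.0262, -0.0965], [-0.9945, -0.0255, -0.1017, 0.5675], [0.1023, -0.0237, -0.9945, 0.8228], [0.0, 0.0, 0.0, 1.0]]
wrist [[343.1, 0.0, 268.5], [0.0, 343.1, 207.0], [0.0, 0.0, 1.0]] [[0.3576, 0.9339, -0.0027, -0.6233], [0.8854, -0.3381, 0.3189, -0.0419], [0.2969, -0.1165, -0.9478, 0.381], [0.0, 0.0, 0.0, 1.0]]
```

View pics/tw.png

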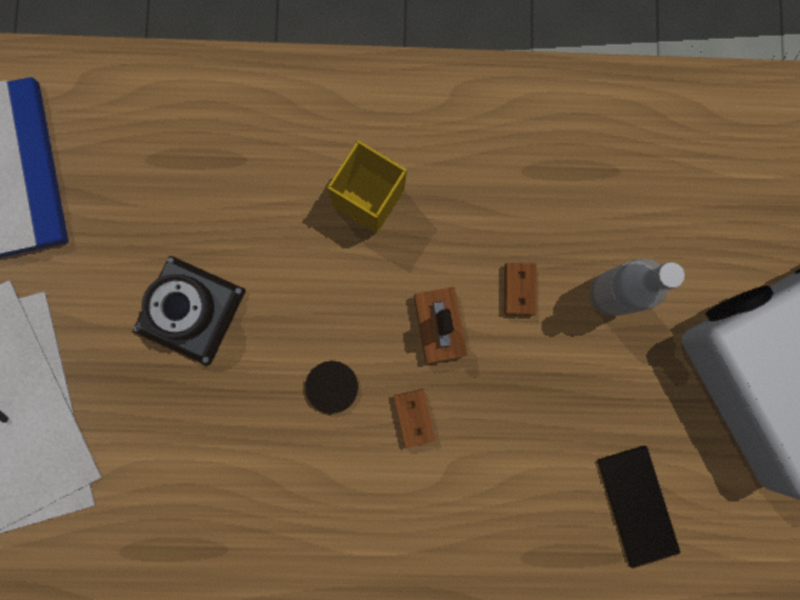

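View pics/scene0.png

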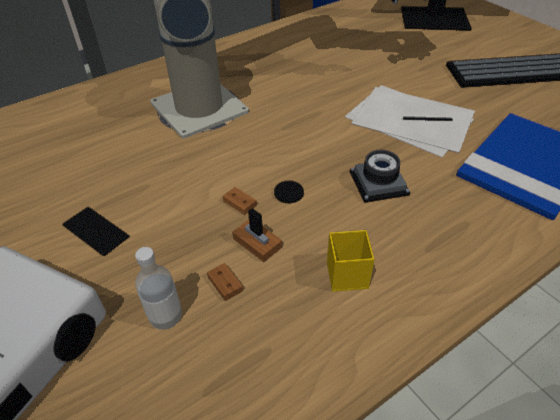

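The top view (800x600) shows the largest stand, with the spanner, at about (440,326). The lens unit is at (175,307), with its bright ring holes visible. The decoy stands are at (521,290) and (413,418), the cap at (331,387), the cup at (368,186) and the bottle at (640,285).

```bash
cat > h.py <<'E'
import cv2,numpy as np
from bench import bot,viewer
def ray(m,uv,z):
    K,T=np.array(m["mtx"]),np.array(m["world_to_cam"]);R,t=T[:3,:3],T[:3,3]
    c=-R.T@t; uv=np.atleast_2d(np.array(uv,float))
    d=np.c_[uv,np.ones(len(uv))]@np.linalg.inv(K).T@R
    return c+d*((z-c[2])/d[:,2])[:,None]
def proj(m,P):
    K,T=np.array(m["mtx"]),np.array(m["world_to_cam"])
    q=(np.atleast_2d(P)@T[:3,:3].T+T[:3,3])@K.T
    return q[:,:2]/q[:,2:]
def ringholes(img,m,c0,z=0.067,n=700):
    """rectify ring plane (0.1 mm/.. px) around c0 -> bright ring mask centre, dark holes"""
    s=0.0001;h=400
    g=np.array([[c0[0]+dx,c0[1]+dy,z] for dx,dy in((-.04,-.04),(.04,-.04),(.04,.04),(-.04,.04))])
    H=cv2.getPerspectiveTransform(proj(m,g).astype(np.float32),np.float32([[0,0],[800,0],[800,800],[0,800]]))
    return cv2.warpPerspective(img,H,(800,800),flags=cv2.INTER_CUBIC)
E
python3 - <<'E'
from h import *
m=viewer.camera_model("top");i=cv2.imread("pics/top0.png")
hsv=cv2.cvtColor(i,cv2.COLOR_BGR2HSV)
f=560/800
for n,(u,v) in dict(stand=(440,326),lens=(175,307)).items():
    print(n,hsv[int(v*f)-20:int(v*f)+21:10,int(u*f)-15:int(u*f)+16:6].tolist())
print("lens",ray(m,[175*f,307*f],.067),"stand",ray(m,[440*f,326*f],.025))
# stand mask by red hue & saturation
k=((hsv[...,0]<11)&(hsv[...,1]>120)&(hsv[...,2]>50)).astype(np.uint8)
k=cv2.morphologyEx(k,cv2.MORPH_CLOSE,np.ones((9,9)))
for c in cv2.findContours(k,0,1)[0]:
    if cv2.contourArea(c)>200:
        r=cv2.minAreaRect(c);P=ray(m,cv2.boxPoints(r),.025)
        print(r,P.mean(0),np.linalg.norm(P[1]-P[0]),np.linalg.norm(P[2]-P[1]),[np.degrees(np.arctan2(*(P[j+1]-P[j])[1::-1])) for j in(0,1)])
E
```

```text
stand [[[13, 163, 111], [12, 162, 107], [12, 170, 105], [12, 170, 105], [13, 165, 105], [17, 125, 122]], [[13, 168, 97], [12, 162, 107], [116, 19, 94], [17, 70, 33], [12, 166, 103], [16, 124, 111]], [[16, 164, 56], [12, 163, 69], [14, 135, 53], [13, 74, 31], [13, 164, 84], [15, 148, 107]], [[15, 112, 73], [12, 156, 67], [12, 166, 63], [120, 21, 96], [12, 160, 91], [12, 163, 94]], [[17, 136, 71], [13, 169, 101], [12, 166, 109], [11, 161, 108], [12, 169, 110], [13, 162, 93]]]
lens [[[16, 125, 122], [135, 11, 46], [173, 30, 34], [0, 28, 37], [0, 6, 41], [102, 18, 71]], [[0, 4, 57], [105, 7, 142], [120, 9, 108], [105, 7, 74], [108, 9, 146], [120, 6, 135]], [[120, 9, 118], [110, 10, 79], [120, 56, 32], [117, 70, 40], [108, 65, 39], [140, 12, 65]], [[120, 7, 76], [116, 13, 140], [108, 11, 112], [120, 12, 109], [115, 11, 143], [113, 10, 99]], [[8, 28, 37], [0, 6, 41], [0, 11, 48], [150, 11, 45], [15, 36, 28], [23, 92, 25]]]
lens [[0.55037469 0.2026548  0.067     ]] stand [[ 0.53703403 -0.1425803   0.025     ]]
```

View pics/wrist0.png

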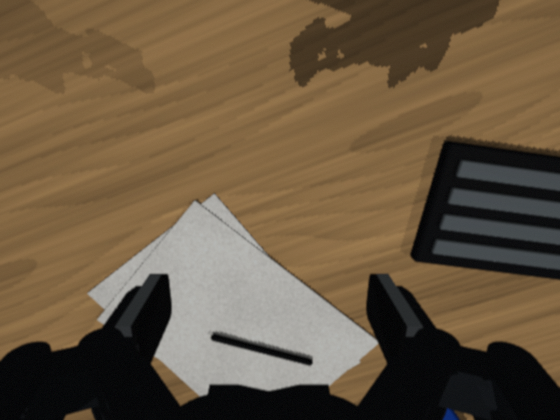

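The wrist view shows only the paper sheets and keyboard, with the fingers at the bottom corners. I'll hover over the lens first with the yaw the spanner will need.

```bash
python3 -m crank '[{"tx":-40,"ty":-20,"az":-7},{"tx":-440,"ty":-237,"az":-29},{"tx":-440,"ty":-237,"az":-29},{"tx":-440,"ty":-237,"az":-29},{"tx":-440,"ty":-237,"az":-29},{"tx":-440,"ty":-237,"az":-29},{"tx":-440,"ty":-237,"az":-29},{"tx":-440,"ty":-237,"az":-29},{"tx":-440,"ty":-237,"az":-29},{"tx":-440,"ty":-237,"az":-29},{"tx":-440,"ty":-237,"az":-29},{"tx":-440,"ty":-237,"az":-29}]'
python3 -m crank '[{},{},{},{}]'
python3 - <<'E'
from h import *
m=viewer.camera_model("wrist");i=viewer.grab_frame("wrist");cv2.imwrite("pics/lens1.png",i);np.save("lens1.npy",m["world_to_cam"])
s=bot.state();print(s["eef_pos"],s["orientation"],proj(m,[[.55,.203,.067]]))
E
```

```text
[0.22282415 0.58358222 0.23083934] [-1.79947037e+02 -1.08188960e-03  1.59096468e+02] [[ 90.48010479 505.55911683]]invalid input at $[0]: expected keys fingers, tx, ty, tz, ax, ay, az
invalid input at $[0]: expected keys fingers, tx, ty, tz, ax, ay, az
```

View pics/lens1.png

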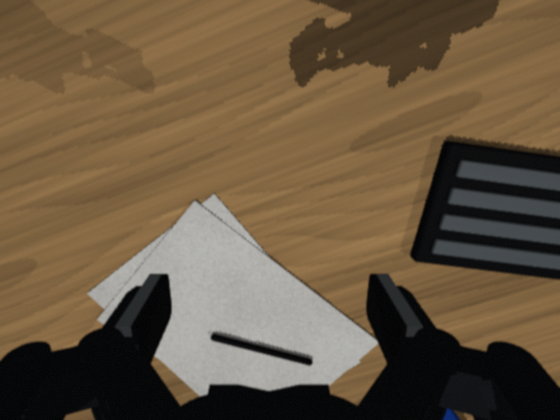

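The arm did not move, because every row needs all the keys. The picture is unchanged.

```bash
python3 -m crank '[{"fingers":85,"tx":-440,"ty":-237,"tz":0,"ax":0,"ay":0,"az":-29},{"fingers":85,"tx":-440,"ty":-237,"tz":0,"ax":0,"ay":0,"az":-29},{"fingers":85,"tx":-440,"ty":-237,"tz":0,"ax":0,"ay":0,"az":-29},{"fingers":85,"tx":-440,"ty":-237,"tz":0,"ax":0,"ay":0,"az":-29},{"fingers":85,"tx":-440,"ty":-237,"tz":0,"ax":0,"ay":0,"az":-29},{"fingers":85,"tx":-440,"ty":-237,"tz":0,"ax":0,"ay":0,"az":-29},{"fingers":85,"tx":-440,"ty":-237,"tz":0,"ax":0,"ay":0,"az":-29},{"fingers":85,"tx":-440,"ty":-237,"tz":0,"ax":0,"ay":0,"az":-29},{"fingers":85,"tx":-440,"ty":-237,"tz":0,"ax":0,"ay":0,"az":-29},{"fingers":85,"tx":-440,"ty":-237,"tz":0,"ax":0,"ay":0,"az":-29},{"fingers":85,"tx":-440,"ty":-237,"tz":0,"ax":0,"ay":0,"az":-29},{"fingers":85,"tx":-440,"ty":-237,"tz":0,"ax":0,"ay":0,"az":-29}]' 
python3 - <<'E'
from h import *
s=bot.state();print(s["eef_pos"],s["orientation"],s["t"])
E
```

```text
t: 1.2
eef_pos: [0.5462, 0.2085, 0.2313]
orientation: [180.0, -0.0, -171.9]
ft_force: [-0.6, 0.9, 0.1]
opening: 0.0849
grip_force: 0.0
[0.54621196 0.20846933 0.23130274] [ 1.79998573e+02 -2.89389594e-03 -1.71904578e+02] 1.2
```

```bash
python3 -m crank '[{"fingers":85,"tx":0,"ty":0,"tz":0,"ax":0,"ay":0,"az":0},{"fingers":85,"tx":0,"ty":0,"tz":0,"ax":0,"ay":0,"az":0},{"fingers":85,"tx":0,"ty":0,"tz":0,"ax":0,"ay":0,"az":0}]'
cat > ring.py <<'E'
from h import *
import sys
m=viewer.camera_model("wrist");i=viewer.grab_frame("wrist");n=sys.argv[1];cv2.imwrite(f"pics/{n}.png",i)
c0=[float(a) for a in sys.argv[2:4]]
w=ringholes(i,m,c0);g=cv2.cvtColor(w,cv2.COLOR_BGR2GRAY);cv2.imwrite(f"pics/{n}_r.png",w)
t,k=cv2.threshold(cv2.GaussianBlur(g,(9,9),0),0,255,cv2.THRESH_OTSU);print("otsu",t)
cs,hi=cv2.findContours(k,cv2.RETR_CCOMP,cv2.CHAIN_APPROX_NONE)
for c,h in zip(cs,hi[0]):
    A=cv2.contourArea(c)
    if A<300 or len(c)<5: continue
    (x,y),r=cv2.minEnclosingCircle(c);e=cv2.fitEllipse(c)
    M=cv2.moments(c);x,y=M["m10"]/M["m00"],M["m01"]/M["m00"]
    print("hole" if h[3]>=0 else "out","r(mm) %.1f"%((A/np.pi)**.5/10),"c",np.round([c0[0]-.04+x*1e-4,c0[1]-.04+y*1e-4],4),"ell",np.round([c0[0]-.04+e[0][0]*1e-4,c0[1]-.04+e[0][1]*1e-4],4),np.round(e[1],0))
E
python3 ring.py lens2 0.55 0.203
```

```text
t: 1.45
eef_pos: [0.5449, 0.2102, 0.231]
orientation: [180.0, -0.1, -172.0]
ft_force: [-0.5, -0.8, 0.7]
opening: 0.085
grip_force: 0.0
otsu 104.0
out r(mm) 6.1 c [0.5819 0.2396] ell [0.5832 0.2394] [ 81. 269.]
out r(mm) 33.1 c [0.5529 0.2013] ell [0.5529 0.2012] [660. 664.]
hole r(mm) 3.0 c [0.5546 0.2261] ell [0.5546 0.2261] [59. 60.]
hole r(mm) 3.0 c [0.5281 0.2029] ell [0.5281 0.2029] [59. 61.]
hole r(mm) 2.8 c [0.5779 0.1997] ell [0.5779 0.1997] [55. 58.]
hole r(mm) 18.5 c [0.5529 0.2013] ell [0.5529 0.2013] [368. 371.]
hole r(mm) 2.9 c [0.5513 0.1765] ell [0.5513 0.1765] [57. 59.]
out r(mm) 5.7 c [0.5851 0.1678] ell [0.5852 0.1679] [104. 176.]
```

View pics/lens2.png

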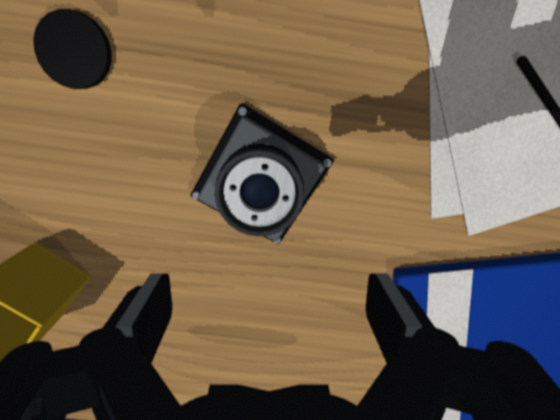

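Wrist view: ring centre at about px (260,190), with its four holes clear. The holes are at -3.7° mod 90 and the centre is (0.5529, 0.2013). Next, the stand.

```bash
python3 -m crank '[{"fingers":85,"tx":62,"ty":-340,"tz":0,"ax":0,"ay":0,"az":0},{"fingers":85,"tx":62,"ty":-340,"tz":0,"ax":0,"ay":0,"az":0},{"fingers":85,"tx":62,"ty":-340,"tz":0,"ax":0,"ay":0,"az":0},{"fingers":85,"tx":62,"ty":-340,"tz":0,"ax":0,"ay":0,"az":0},{"fingers":85,"tx":62,"ty":-340,"tz":0,"ax":0,"ay":0,"az":0},{"fingers":85,"tx":62,"ty":-340,"tz":0,"ax":0,"ay":0,"az":0},{"fingers":85,"tx":62,"ty":-340,"tz":0,"ax":0,"ay":0,"az":0},{"fingers":85,"tx":62,"ty":-340,"tz":0,"ax":0,"ay":0,"az":0},{"fingers":85,"tx":62,"ty":-340,"tz":0,"ax":0,"ay":0,"az":0},{"fingers":85,"tx":62,"ty":-340,"tz":0,"ax":0,"ay":0,"az":0},{"fingers":85,"tx":62,"ty":-340,"tz":0,"ax":0,"ay":0,"az":0},{"fingers":85,"tx":62,"ty":-340,"tz":0,"ax":0,"ay":0,"az":0}]' 
python3 - <<'E'
from h import *
s=bot.state();print(s["eef_pos"],s["orientation"])
m=viewer.camera_model("wrist");i=viewer.grab_frame("wrist");cv2.imwrite("pics/stand1.png",i);np.save("stand1.npy",m["world_to_cam"])
u,v=proj(m,[.537,-.1426,.04])[0].astype(int);print(u,v)
x0,y0=max(u-100,0),max(v-75,0);print(x0,y0)
cv2.imwrite("pics/stand1c.png",cv2.resize(i[y0:y0+150,x0:x0+200],None,fx=4,fy=4,interpolation=cv2.INTER_CUBIC))
E
```

```text
t: 2.5
eef_pos: [0.5317, -0.1331, 0.2312]
orientation: [180.0, -0.0, -171.8]
ft_force: [-0.5, 0.3, -0.4]
opening: 0.085
grip_force: 0.0
[ 0.53170848 -0.13309077  0.23122719] [ 1.79962539e+02 -1.66098751e-02 -1.71803323e+02]
259 181
159 106
```

View pics/stand1c.png

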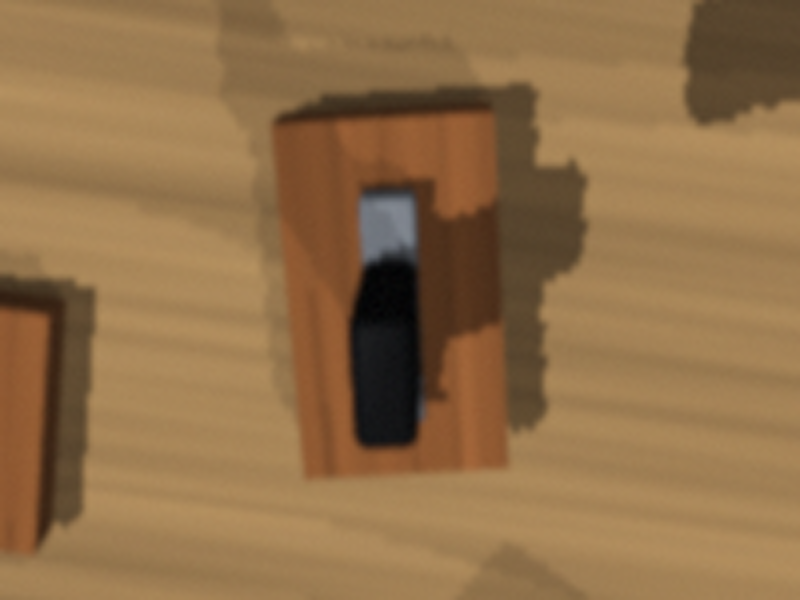

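The crop shows the stand's top-face corners at about (275,120), (493,105), (507,467) and (307,478). The handle's top-face corners are at about (355,322), (417,318), (418,442) and (357,446).

```bash
python3 - <<'E'
from h import *
m=viewer.camera_model("wrist");m["world_to_cam"]=np.load("stand1.npy")
i=cv2.imread("pics/stand1.png")
f=lambda L:np.array(L)/4+[159,106]-.375
def rep(n,P):
    d=(P[2]-P[1]+P[3]-P[0])/2;e=(P[1]-P[0]+P[2]-P[3])/2
    print(n,P.mean(0).round(4),"len",np.linalg.norm(d).round(4),np.linalg.norm(e).round(4),"ang",np.degrees(np.arctan2(d[1],d[0])).round(1),np.degrees(np.arctan2(e[1],e[0])).round(1))
rep("stand",ray(m,f([(275,120),(493,105),(507,467),(307,478)]),.025))
rep("handle",ray(m,f([(355,320),(417,317),(418,444),(357,447)]),.097))
# automatic stand polygon: saturated red-brown
hsv=cv2.cvtColor(i,cv2.COLOR_BGR2HSV)
k=((hsv[...,0]<15)&(hsv[...,1]>145)).astype(np.uint8)*255
k[:, :220]=0;k[:,300:]=0;k[:125]=0;k[235:]=0
k=cv2.morphologyEx(k,cv2.MORPH_CLOSE,np.ones((25,25)))
c=max(cv2.findContours(k,0,1)[0],key=cv2.contourArea)
ok,q=cv2.minEnclosingTriangle(c);h=cv2.approxPolyDP(cv2.convexHull(c),6,True)[:,0];print(((h-[159,106])*4).tolist())
# crossbar far end: light grey pixels
k=((hsv[...,1]<60)&(hsv[...,2]>90)).astype(np.uint8);k[:,:235]=0;k[:,275:]=0;k[:145]=0;k[180:]=0
ys,xs=np.nonzero(k);B=cv2.boxPoints(cv2.minAreaRect(np.c_[xs,ys].astype(np.float32)));print("bar",ray(m,B,.037).round(4).tolist())
E
```

```text
stand [ 0.5398 -0.1446  0.025 ] len 0.0966 0.0546 ang 11.1 101.8
handle [ 0.5396 -0.1443  0.097 ] len 0.0281 0.013 ang 8.1 101.1
[[480, 100], [504, 460], [308, 476], [272, 124]]
bar [[0.5122, -0.1564, 0.037], [0.5104, -0.1437, 0.037], [0.5252, -0.1417, 0.037], [0.5271, -0.1545, 0.037]]
```

```bash
python3 -m crank '[{"fingers":85,"tx":-6.3,"ty":-12.4,"tz":30,"ax":0,"ay":0,"az":-2.8},{"fingers":85,"tx":-6.3,"ty":-12.4,"tz":60,"ax":0,"ay":0,"az":-2.8},{"fingers":85,"tx":-6.3,"ty":-12.4,"tz":90,"ax":0,"ay":0,"az":-2.8},{"fingers":60,"tx":-6.3,"ty":-12.4,"tz":100,"ax":0,"ay":0,"az":-2.8},{"fingers":60,"tx":-6.3,"ty":-12.4,"tz":100,"ax":0,"ay":0,"az":-2.8},{"fingers":60,"tx":-6.3,"ty":-12.4,"tz":100,"ax":0,"ay":0,"az":-2.8},{"fingers":60,"tx":-6.3,"ty":-12.4,"tz":100,"ax":0,"ay":0,"az":-2.8}]' ; python3 -c "
from bench import bot
s=bot.state();print(s['eef_pos'],s['orientation'],s['ft_force'],s['moment'])"
```

```text
t: 3.13
eef_pos: [0.541, -0.146, 0.1329]
orientation: [-179.9, 0.1, -169.0]
ft_force: [0.0, -0.7, -0.6]
opening: 0.0594
grip_force: 0.0
[ 0.5409943  -0.14604422  0.1328953 ] [-1.79940470e+02  1.21748010e-01 -1.69045596e+02] [ 0.04554547 -0.71792311 -0.59112927] [ 0.04445099  0.0478818  -0.02309368]
```

```bash
python3 -m crank '[{"fingers":60,"tx":1,"ty":1.7,"tz":30,"ax":0,"ay":0,"az":0},{"fingers":60,"tx":1,"ty":1.7,"tz":55,"ax":0,"ay":0,"az":0},{"fingers":60,"tx":1,"ty":1.7,"tz":75,"ax":0,"ay":0,"az":0},{"fingers":50,"tx":1,"ty":1.7,"tz":75,"ax":0,"ay":0,"az":0},{"fingers":30,"tx":1,"ty":1.7,"tz":75,"ax":0,"ay":0,"az":0},{"fingers":0,"tx":1,"ty":1.7,"tz":75,"ax":0,"ay":0,"az":0},{"fingers":0,"tx":1,"ty":1.7,"tz":75,"ax":0,"ay":0,"az":0},{"fingers":0,"tx":1,"ty":1.7,"tz":75,"ax":0,"ay":0,"az":0},{"fingers":0,"tx":1,"ty":1.7,"tz":75,"ax":0,"ay":0,"az":0},{"fingers":0,"tx":1,"ty":1.7,"tz":75,"ax":0,"ay":0,"az":0}]' 70; python3 -c "
from bench import bot
s=bot.state();print(s['eef_pos'],s['orientation'],s['ft_force'],s['moment'])"
```

```text
t: 3.97
eef_pos: [0.54, -0.1453, 0.0583]
orientation: [-179.9, 0.2, -169.1]
ft_force: [0.2, 0.6, 8.9]
opening: 0.0132
grip_force: 69.8
[ 0.53997418 -0.14526656  0.05828679] [-179.91160784    0.1834483  -169.10065474] [0.22522105 0.64946376 8.89052637] [0.18205774 0.12805701 0.01791951]
```

```bash
python3 -m crank '[{"fingers":0,"tx":0,"ty":0,"tz":-15,"ax":0,"ay":0,"az":0},{"fingers":0,"tx":0,"ty":0,"tz":-45,"ax":0,"ay":0,"az":0},{"fingers":0,"tx":-2,"ty":10,"tz":-80,"ax":0,"ay":0,"az":2},{"fingers":0,"tx":-9,"ty":40,"tz":-100,"ax":0,"ay":0,"az":7},{"fingers":0,"tx":-18,"ty":80,"tz":-100,"ax":0,"ay":0,"az":14.6},{"fingers":0,"tx":-78,"ty":338,"tz":-100,"ax":0,"ay":0,"az":14.6},{"fingers":0,"tx":-78,"ty":338,"tz":-100,"ax":0,"ay":0,"az":14.6},{"fingers":0,"tx":-78,"ty":338,"tz":-100,"ax":0,"ay":0,"az":14.6},{"fingers":0,"tx":-78,"ty":338,"tz":-100,"ax":0,"ay":0,"az":14.6},{"fingers":0,"tx":-78,"ty":338,"tz":-100,"ax":0,"ay":0,"az":14.6},{"fingers":0,"tx":-78,"ty":338,"tz":-100,"ax":0,"ay":0,"az":14.6},{"fingers":0,"tx":-78,"ty":338,"tz":-100,"ax":0,"ay":0,"az":14.6}]'
python3 -m crank '[{"fingers":0,"tx":0,"ty":0,"tz":0,"ax":0,"ay":0,"az":0},{"fingers":0,"tx":0,"ty":0,"tz":0,"ax":0,"ay":0,"az":0},{"fingers":0,"tx":0,"ty":0,"tz":0,"ax":0,"ay":0,"az":0}]'
python3 - <<'E'
from h import *
s=bot.state();print(s['eef_pos'],s['orientation'],s['ft_force'],s['moment'])
m=viewer.camera_model("wrist");i=viewer.grab_frame("wrist");cv2.imwrite("pics/inhand.png",i);np.save("inhand.npy",m["world_to_cam"])
c=i[200:420,130:410];cv2.imwrite("pics/inhandc.png",cv2.resize(c,None,fx=2.7,fy=2.7,interpolation=cv2.INTER_CUBIC))
E
```

```text
t: 4.97
eef_pos: [0.5513, 0.2063, 0.1574]
orientation: [179.9, 0.1, 176.4]
ft_force: [0.6, 0.4, -0.9]
opening: 0.013
grip_force: 68.7
t: 5.22
eef_pos: [0.5508, 0.2011, 0.1565]
orientation: [-180.0, -0.0, 176.3]
ft_force: [0.4, -1.0, -1.5]
opening: 0.0134
grip_force: 68.7
[0.55082223 0.20110179 0.15654355] [-1.79976707e+02 -9.63318771e-03  1.76307506e+02] [ 0.38620779 -1.03880703 -1.51346772] [0.01595382 0.01055774 0.03066824]
```

View pics/inhandc.png

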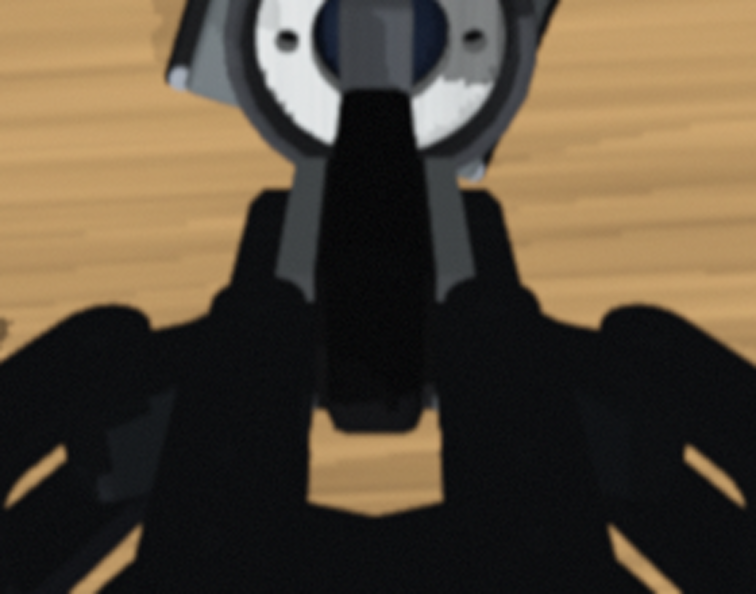

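The crop shows the spanner straight in the hand, with the bar's edges at crop x≈340 to 413. Two ring holes are visible at (287,40) and (474,41). I'll measure the bar's near end and the holes in this same picture.

```bash
python3 - <<'E'
from h import *
m=viewer.camera_model("wrist");m["world_to_cam"]=np.load("inhand.npy")
i=cv2.imread("pics/inhand.png");g=cv2.cvtColor(i,cv2.COLOR_BGR2GRAY)
print("col",[int(x) for x in g[150:236,269]])
for r in(185,200,210,225):print(r,[int(x) for x in g[r,248:292]])
z=.1565-.0333+.012
print("bar z",z)
cv2.imwrite("pics/bar.png",cv2.resize(i[100:250,190:350],(800,750)[:2],interpolation=cv2.INTER_CUBIC)[:600])
w=ringholes(i,m,[.553,.2013]);gg=cv2.GaussianBlur(cv2.cvtColor(w,cv2.COLOR_BGR2GRAY),(9,9),0)
k=(gg<100).astype(np.uint8)*255
for c in cv2.findContours(k,cv2.RETR_CCOMP,cv2.CHAIN_APPROX_NONE)[0]:
    A=cv2.contourArea(c)
    if 900<A<8000:
        M=cv2.moments(c);print(A,np.round([.513+M["m10"]/M["m00"]*1e-4,.1613+M["m01"]/M["m00"]*1e-4],4))
print(ray(m,[[236.3,214.8],[305.6,215.2]],.067))
E
```

```text
col [47, 36, 19, 8, 10, 12, 13, 18, 24, 26, 29, 41, 55, 64, 68, 70, 69, 70, 84, 125, 178, 211, 220, 221, 220, 213, 184, 125, 56, 16, 10, 23, 48, 72, 96, 137, 186, 213, 212, 180, 117, 56, 32, 31, 33, 37, 47, 59, 61, 59, 61, 63, 68, 74, 78, 77, 71, 68, 69, 68, 67, 68, 67, 67, 67, 68, 68, 68, 68, 68, 69, 67, 67, 67, 67, 69, 67, 67, 67, 68, 68, 63, 47, 23, 10, 8]
185 [225, 225, 225, 225, 225, 222, 219, 218, 219, 220, 219, 219, 220, 221, 222, 224, 227, 225, 214, 190, 160, 137, 127, 126, 138, 155, 184, 209, 217, 218, 218, 218, 220, 218, 217, 215, 215, 214, 213, 213, 217, 219, 218, 217]
200 [207, 155, 85, 38, 25, 26, 31, 40, 52, 58, 61, 61, 62, 61, 61, 61, 60, 61, 61, 62, 60, 61, 61, 59, 61, 61, 62, 60, 62, 62, 60, 62, 59, 57, 46, 34, 29, 26, 26, 26, 23, 26, 32, 51]
210 [13, 22, 29, 33, 34, 37, 41, 53, 62, 67, 68, 67, 66, 64, 65, 66, 67, 67, 66, 67, 67, 67, 68, 68, 74, 82, 86, 87, 85, 85, 88, 87, 87, 83, 71, 47, 33, 30, 32, 30, 31, 28, 27, 24]
225 [112, 83, 65, 43, 26, 17, 24, 40, 59, 68, 68, 67, 67, 66, 65, 67, 67, 67, 66, 67, 68, 69, 69, 68, 70, 74, 82, 85, 87, 86, 88, 88, 86, 80, 61, 38, 27, 27, 22, 23, 26, 34, 54, 77]
bar z 0.13520000000000001
3390.5 [0.5544 0.2261]
2204.5 [0.5281 0.203 ]
1925.5 [0.5512 0.1766]
[[0.55162881 0.17684357 0.067     ]
 [0.55515303 0.22645866 0.067     ]]
```

View pics/bar.png

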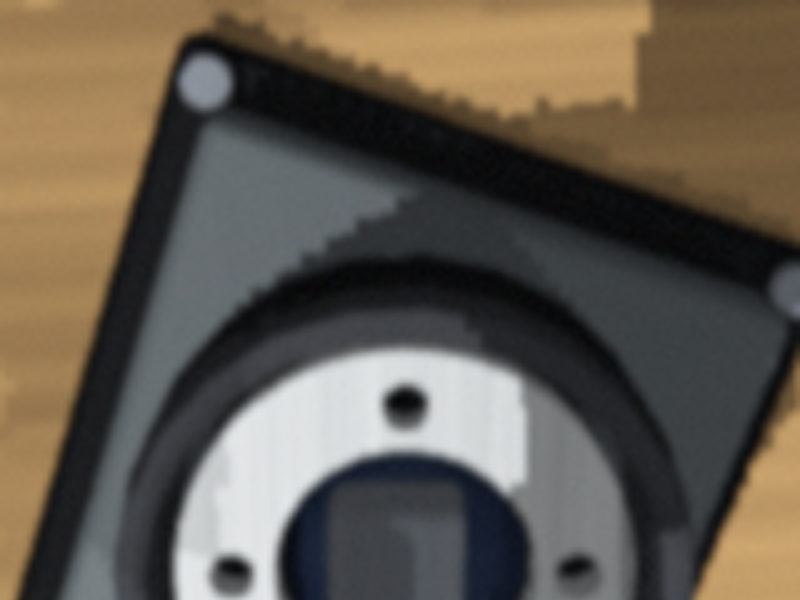

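The picture shows the bar's end face at rows ~196-204 (full image) and bar edges at cols ~255 to 282.5. The ring holes give a centre of (0.5528, 0.2013), the same as before.

```bash
python3 - <<'E'
from h import *
m=viewer.camera_model("wrist");m["world_to_cam"]=np.load("inhand.npy")
tc=np.array([.5508,.2011,0]);a=np.radians(176.3);X=np.array([np.cos(a),np.sin(a),0]);Y=np.array([np.sin(a),-np.cos(a),0])
def t(P): P=P-tc;return (np.c_[P@X,P@Y]*1e3).round(1).tolist()
print("top edge",t(ray(m,[[268.7,203.7]],.1352)),"bottom edge",t(ray(m,[[268.7,196.7]],.1232)))
print("sides",t(ray(m,[[255,210],[282.5,210],[255.1,225],[282.2,225]],.1352)))
print("ring centre",t(np.array([[.5528,.20135,.067]])))
E
```

```text
top edge [[28.2, -0.8]] bottom edge [[28.2, -0.8]]
sides [[24.8, -7.7], [24.8, 6.2], [16.7, -7.8], [16.7, 6.1]]
ring centre [[-2.0, 0.4]]
```

```bash
python3 -m crank '[{"fingers":0,"tx":-0.2,"ty":1.2,"tz":15,"ax":0,"ay":0,"az":0},{"fingers":0,"tx":-0.2,"ty":1.2,"tz":30,"ax":0,"ay":0,"az":0},{"fingers":0,"tx":-0.2,"ty":1.2,"tz":40,"ax":0,"ay":0,"az":0},{"fingers":0,"tx":-0.2,"ty":1.2,"tz":45,"ax":0,"ay":0,"az":0},{"fingers":0,"tx":-0.2,"ty":1.2,"tz":45,"ax":0,"ay":0,"az":0},{"fingers":0,"tx":-0.2,"ty":1.2,"tz":45,"ax":0,"ay":0,"az":0},{"fingers":0,"tx":-0.2,"ty":1.2,"tz":45,"ax":0,"ay":0,"az":0}]'
```

```text
t: 5.85
eef_pos: [0.552, 0.2028, 0.112]
orientation: [180.0, 0.1, 176.3]
ft_force: [-0.4, 0.5, -1.9]
opening: 0.0134
grip_force: 68.8
```

```bash
python3 -m crank '[{"fingers":0,"tx":0,"ty":0,"tz":2,"ax":0,"ay":0,"az":0},{"fingers":0,"tx":0,"ty":0,"tz":4,"ax":0,"ay":0,"az":0},{"fingers":0,"tx":0,"ty":0,"tz":5.5,"ax":0,"ay":0,"az":0},{"fingers":0,"tx":0,"ty":0,"tz":6.5,"ax":0,"ay":0,"az":0},{"fingers":0,"tx":0,"ty":0,"tz":7.5,"ax":0,"ay":0,"az":0},{"fingers":0,"tx":0,"ty":0,"tz":7.5,"ax":0,"ay":0,"az":0},{"fingers":0,"tx":0,"ty":0,"tz":7.5,"ax":0,"ay":0,"az":0}]'
python3 -c "
from bench import bot
s=bot.state();print(s['eef_pos'],s['ft_force'],s['moment'])"
```

```text
t: 6.43
eef_pos: [0.5515, 0.2029, 0.1038]
orientation: [-180.0, 0.0, 176.3]
ft_force: [-0.5, -0.5, -2.2]
opening: 0.0132
grip_force: 68.7
[0.55146227 0.20293099 0.10378215] [-0.45782507 -0.48806578 -2.15986432] [-0.09623988 -0.05207073  0.05851859]
```

```bash
python3 -m crank '[{"fingers":0,"tx":0,"ty":0,"tz":1,"ax":0,"ay":0,"az":0},{"fingers":0,"tx":0,"ty":0,"tz":2,"ax":0,"ay":0,"az":0},{"fingers":0,"tx":0,"ty":0,"tz":2,"ax":0,"ay":0,"az":0},{"fingers":0,"tx":0,"ty":0,"tz":2,"ax":0,"ay":0,"az":7},{"fingers":0,"tx":0,"ty":0,"tz":2,"ax":0,"ay":0,"az":7},{"fingers":0,"tx":0,"ty":0,"tz":2,"ax":0,"ay":0,"az":7}]'
python3 -c "
from bench import bot
s=bot.state();print(s['eef_pos'],s['ft_force'],s['moment'])"
```

```text
t: 6.93
eef_pos: [0.5517, 0.2028, 0.1019]
orientation: [-180.0, 0.0, 169.5]
ft_force: [1.0, -1.5, -0.9]
opening: 0.013
grip_force: 68.7
[0.55171505 0.20276425 0.10186574] [ 0.96995507 -1.45695589 -0.90256937] [-0.38685887 -0.40548567  0.06878434]
```

```bash
python3 -m crank '[{"fingers":0,"tx":0,"ty":0,"tz":0,"ax":0,"ay":0,"az":4},{"fingers":0,"tx":0,"ty":0,"tz":0,"ax":0,"ay":0,"az":8},{"fingers":0,"tx":0,"ty":0,"tz":0,"ax":0,"ay":0,"az":10},{"fingers":0,"tx":0,"ty":0,"tz":0,"ax":0,"ay":0,"az":10}]'
python3 - <<'E'
from h import *
s=bot.state();print(s['eef_pos'],s['ft_force'],s['moment'])
m=viewer.camera_model("wrist");i=viewer.grab_frame("wrist");cv2.imwrite("pics/eng.png",i)
cv2.imwrite("pics/engc.png",cv2.resize(i[140:290,170:370],(800,600),interpolation=cv2.INTER_CUBIC))
E
```

```text
t: 7.27
eef_pos: [0.5517, 0.2029, 0.1019]
orientation: [180.0, 0.0, 159.4]
ft_force: [2.9, -1.9, -1.9]
opening: 0.0132
grip_force: 68.7
[0.55170642 0.20287747 0.10187896] [ 2.86995877 -1.88046422 -1.9356606 ] [-0.3832734  -0.41450586  0.12708193]
```

View pics/engc.png

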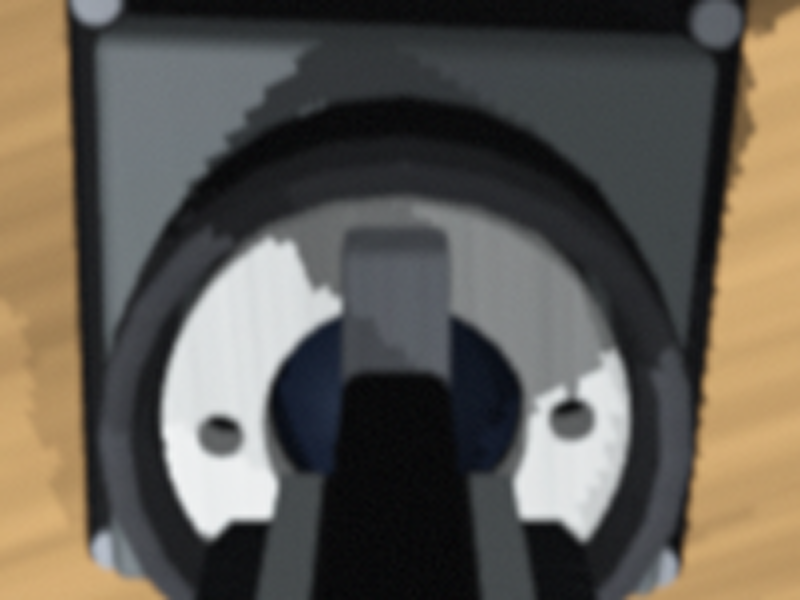

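The picture shows the bar in the ring with free holes at crop (220,435) and (572,418). The ring is following with a slight lag, so the pins are engaged.

```bash
cat > st.py <<'E'
from bench import bot
s=bot.state();print(s['eef_pos'].round(4),s['orientation'].round(1),s['ft_force'].round(1),s['moment'].round(3),s['joints'].round(1)[-1],s['t'])
E
python3 -m crank '[{"fingers":0,"tx":0,"ty":0,"tz":0,"ax":0,"ay":0,"az":4},{"fingers":0,"tx":0,"ty":0,"tz":0,"ax":0,"ay":0,"az":8},{"fingers":0,"tx":0,"ty":0,"tz":0,"ax":0,"ay":0,"az":12},{"fingers":0,"tx":0,"ty":0,"tz":0,"ax":0,"ay":0,"az":16},{"fingers":0,"tx":0,"ty":0,"tz":0,"ax":0,"ay":0,"az":16}]' >/dev/null; python3 st.py
python3 -m crank '[{"fingers":0,"tx":0,"ty":0,"tz":0,"ax":0,"ay":0,"az":2},{"fingers":0,"tx":0,"ty":0,"tz":0,"ax":0,"ay":0,"az":4},{"fingers":0,"tx":0,"ty":0,"tz":0,"ax":0,"ay":0,"az":4}]' >/dev/null; python3 st.py
```

```text
[0.5518 0.2031 0.1019] [180.    0.  143.3] [ 3.4 -1.1 -2.3] [-0.215 -0.554  0.111] -34.3 7.7333
[0.5518 0.2031 0.1019] [180.    0.  139.5] [ 2.7 -0.2 -2.7] [-0.194 -0.678  0.126] -30.4 7.9833
```

```bash
python3 -m crank '[{"fingers":0,"tx":0,"ty":0,"tz":0,"ax":0,"ay":0,"az":2},{"fingers":0,"tx":0,"ty":0,"tz":0,"ax":0,"ay":0,"az":4},{"fingers":0,"tx":0,"ty":0,"tz":0,"ax":0,"ay":0,"az":4}]' >/dev/null; python3 st.py
```

```text
[0.5518 0.2031 0.1019] [180.    0.  135.5] [ 3.  -0.8 -3.4] [-0.103 -0.654  0.311] -26.4 8.2333
```

```bash
python3 -m crank '[{"fingers":0,"tx":0,"ty":0,"tz":0,"ax":0,"ay":0,"az":2},{"fingers":0,"tx":0,"ty":0,"tz":0,"ax":0,"ay":0,"az":3},{"fingers":0,"tx":0,"ty":0,"tz":0,"ax":0,"ay":0,"az":3}]' >/dev/null; python3 st.py
```

```text
[0.5518 0.2032 0.1019] [180.    0.  132.5] [ 4.1  0.6 -4.4] [ 0.022 -0.849  1.025] -23.4 8.4833
```

The torque has risen to 1 N m, so the ring is at its stop. I'll back off into the free play and check.

```bash
python3 -m crank '[{"fingers":0,"tx":0,"ty":0,"tz":0,"ax":0,"ay":0,"az":-2},{"fingers":0,"tx":0,"ty":0,"tz":0,"ax":0,"ay":0,"az":-4},{"fingers":0,"tx":0,"ty":0,"tz":0,"ax":0,"ay":0,"az":-4},{"fingers":0,"tx":0,"ty":0,"tz":0,"ax":0,"ay":0,"az":-4}]' >/dev/null; python3 st.py
```

```text
[0.5517 0.2031 0.102 ] [180.    0.  136.3] [ 4.  -0.5 -1.2] [ 0.027 -0.766  0.15 ] -27.3 8.8167
```

```bash
python3 -m crank '[{"fingers":0,"tx":-0.4,"ty":0.4,"tz":0,"ax":0,"ay":0,"az":-1.5},{"fingers":0,"tx":-0.4,"ty":0.4,"tz":0,"ax":0,"ay":0,"az":-1.5},{"fingers":0,"tx":-0.4,"ty":0.4,"tz":0,"ax":0,"ay":0,"az":-1.5}]' >/dev/null; python3 st.py
```

```text
[0.5516 0.203  0.1018] [-180.    -0.   137.7] [ 2.1 -0.2 -1. ] [-0.042 -0.284  0.002] -28.7 9.0667
```

```bash
python3 -m crank '[{"fingers":0,"tx":0,"ty":0,"tz":-3,"ax":0,"ay":0,"az":0},{"fingers":0,"tx":0,"ty":0,"tz":-6,"ax":0,"ay":0,"az":0},{"fingers":0,"tx":0,"ty":0,"tz":-10,"ax":0,"ay":0,"az":0},{"fingers":0,"tx":0,"ty":0,"tz":-30,"ax":0,"ay":0,"az":0},{"fingers":0,"tx":0,"ty":0,"tz":-55,"ax":0,"ay":0,"az":0},{"fingers":0,"tx":0,"ty":0,"tz":-55,"ax":0,"ay":0,"az":0},{"fingers":0,"tx":0,"ty":0,"tz":-55,"ax":0,"ay":0,"az":0}]' >/dev/null; python3 st.py; python3 ring.py after 0.5528 0.2013; python3 - <<'E'
from h import *
w=cv2.imread("pics/after_r.png");gg=cv2.GaussianBlur(cv2.cvtColor(w,cv2.COLOR_BGR2GRAY),(9,9),0)
for c in cv2.findContours((gg<100).astype(np.uint8)*255,cv2.RETR_CCOMP,cv2.CHAIN_APPROX_NONE)[0]:
    A=cv2.contourArea(c)
    if 900<A<8000:
        M=cv2.moments(c);x,y=M["m10"]/M["m00"]/10-40,M["m01"]/M["m00"]/10-40;print(A,x,y,np.hypot(x,y),np.degrees(np.arctan2(y,x)))
E
```

```text
[0.5526 0.2033 0.1584] [1.799e+02 1.000e-01 1.378e+02] [-0.5  0.4 -0.9] [-0.033  0.03   0.022] -28.8 9.65
otsu 129.0
out r(mm) 15.0 c [0.5705 0.2158] ell [0.5699 0.2158] [199. 560.]
hole r(mm) 3.1 c [0.5692 0.2204] ell [0.5692 0.2204] [61. 62.]
out r(mm) 18.3 c [0.5379 0.1907] ell [0.5412 0.1935] [360. 596.]
hole r(mm) 3.0 c [0.5367 0.1828] ell [0.5367 0.1828] [58. 60.]
out r(mm) 2.3 c [0.5156 0.1664] ell [0.5156 0.1664] [ 20. 135.]
2077.0 16.327298988926337 19.16873696035949 25.179776983310376 49.57673621318426
2434.0 -18.586031224322106 16.89884278279923 25.1199411637297 137.7221747944937
1922.0 -16.189021852237254 -18.32972597988207 24.455332404810594 -131.4513071334777
```

The ring holes moved from 86.3° to 49.1° and stopped there under rising torque, so the ring is home. I'll take the spanner back to its stand.

```bash
python3 -m crank '[{"fingers":0,"tx":-225,"ty":-267,"tz":0,"ax":0,"ay":0,"az":-53.1},{"fingers":0,"tx":-225,"ty":-267,"tz":0,"ax":0,"ay":0,"az":-53.1},{"fingers":0,"tx":-225,"ty":-267,"tz":0,"ax":0,"ay":0,"az":-53.1},{"fingers":0,"tx":-225,"ty":-267,"tz":0,"ax":0,"ay":0,"az":-53.1},{"fingers":0,"tx":-225,"ty":-267,"tz":0,"ax":0,"ay":0,"az":-53.1},{"fingers":0,"tx":-225,"ty":-267,"tz":0,"ax":0,"ay":0,"az":-53.1},{"fingers":0,"tx":-225,"ty":-267,"tz":0,"ax":0,"ay":0,"az":-53.1},{"fingers":0,"tx":-225,"ty":-267,"tz":0,"ax":0,"ay":0,"az":-53.1},{"fingers":0,"tx":-225,"ty":-267,"tz":0,"ax":0,"ay":0,"az":-53.1},{"fingers":0,"tx":-225,"ty":-267,"tz":0,"ax":0,"ay":0,"az":-53.1},{"fingers":0,"tx":-225,"ty":-267,"tz":0,"ax":0,"ay":0,"az":-53.1},{"fingers":0,"tx":-225,"ty":-267,"tz":0,"ax":0,"ay":0,"az":-53.1}]' >/dev/null; python3 -m crank '[{"fingers":0,"tx":0,"ty":0,"tz":20,"ax":0,"ay":0,"az":0},{"fingers":0,"tx":0,"ty":0,"tz":40,"ax":0,"ay":0,"az":0},{"fingers":0,"tx":0,"ty":0,"tz":40,"ax":0,"ay":0,"az":0},{"fingers":0,"tx":0,"ty":0,"tz":40,"ax":0,"ay":0,"az":0}]'; python3 st.py
```

```text
t: 11.03
eef_pos: [0.5382, -0.1443, 0.1158]
orientation: [179.9, -0.2, -169.0]
ft_force: [0.1, -0.8, -0.7]
opening: 0.0131
grip_force: 69.0
[ 0.5382 -0.1443  0.1158] [ 179.9   -0.2 -169. ] [ 0.1 -0.8 -0.7] [ 0.034  0.043 -0.08 ] -117.2 11.0333
```

```bash
python3 -m crank '[{"fingers":0,"tx":-1.6,"ty":-1.3,"tz":20,"ax":0,"ay":0,"az":0},{"fingers":0,"tx":-1.6,"ty":-1.3,"tz":40,"ax":0,"ay":0,"az":0},{"fingers":0,"tx":-1.6,"ty":-1.3,"tz":47,"ax":0,"ay":0,"az":0},{"fingers":0,"tx":-1.6,"ty":-1.3,"tz":50,"ax":0,"ay":0,"az":0},{"fingers":0,"tx":-1.6,"ty":-1.3,"tz":53,"ax":0,"ay":0,"az":0},{"fingers":0,"tx":-1.6,"ty":-1.3,"tz":53,"ax":0,"ay":0,"az":0}]' >/dev/null; python3 st.py
python3 -m crank '[{"fingers":0,"tx":0,"ty":0,"tz":2,"ax":0,"ay":0,"az":0},{"fingers":0,"tx":0,"ty":0,"tz":4,"ax":0,"ay":0,"az":0},{"fingers":0,"tx":0,"ty":0,"tz":4,"ax":0,"ay":0,"az":0}]' >/dev/null; python3 st.py
```

```text
[ 0.5415 -0.1468  0.0644] [-180.     0.  -169.1] [ 1.1  0.7 -1. ] [-0.008  0.021 -0.004] -117.3 11.5333
[ 0.5413 -0.147   0.0601] [-180.     0.  -169.1] [-0.8  0.5 -1.3] [0.006 0.045 0.003] -117.3 11.7833
```

```bash
python3 -m crank '[{"fingers":0,"tx":0,"ty":0,"tz":1,"ax":0,"ay":0,"az":0},{"fingers":0,"tx":0,"ty":0,"tz":1.6,"ax":0,"ay":0,"az":0},{"fingers":0,"tx":0,"ty":0,"tz":1.6,"ax":0,"ay":0,"az":0},{"fingers":20,"tx":0,"ty":0,"tz":1.6,"ax":0,"ay":0,"az":0},{"fingers":40,"tx":0,"ty":0,"tz":1.6,"ax":0,"ay":0,"az":0},{"fingers":60,"tx":0,"ty":0,"tz":1.6,"ax":0,"ay":0,"az":0},{"fingers":60,"tx":0,"ty":0,"tz":1.6,"ax":0,"ay":0,"az":0},{"fingers":60,"tx":0,"ty":0,"tz":1.6,"ax":0,"ay":0,"az":0},{"fingers":60,"tx":0,"ty":0,"tz":1.6,"ax":0,"ay":0,"az":0}]'; python3 -m crank '[{"fingers":60,"tx":0,"ty":0,"tz":-15,"ax":0,"ay":0,"az":0},{"fingers":60,"tx":0,"ty":0,"tz":-45,"ax":0,"ay":0,"az":0},{"fingers":60,"tx":0,"ty":0,"tz":-80,"ax":0,"ay":0,"az":0},{"fingers":60,"tx":0,"ty":0,"tz":-120,"ax":0,"ay":0,"az":0},{"fingers":60,"tx":0,"ty":0,"tz":-150,"ax":0,"ay":0,"az":0},{"fingers":60,"tx":0,"ty":0,"tz":-170,"ax":0,"ay":0,"az":0},{"fingers":60,"tx":0,"ty":0,"tz":-170,"ax":0,"ay":0,"az":0}]'
python3 - <<'E'
from h import *
m=viewer.camera_model("wrist");i=viewer.grab_frame("wrist")
u,v=proj(m,[.54,-.1445,.04])[0].astype(int);x0,y0=max(u-100,0),max(v-75,0)
cv2.imwrite("pics/fin.png",cv2.resize(i[y0:y0+150,x0:x0+200],(800,600),interpolation=cv2.INTER_CUBIC))
E
```

```text
t: 12.53
eef_pos: [0.5411, -0.147, 0.0582]
orientation: [-180.0, 0.0, -169.1]
ft_force: [-0.1, 0.3, -0.2]
opening: 0.0602
grip_force: 0.0
t: 13.12
eef_pos: [0.5438, -0.1477, 0.2333]
orientation: [-179.8, 0.4, -169.1]
ft_force: [0.4, -0.5, 0.3]
opening: 0.0599
grip_force: 0.0
```

View pics/fin.png

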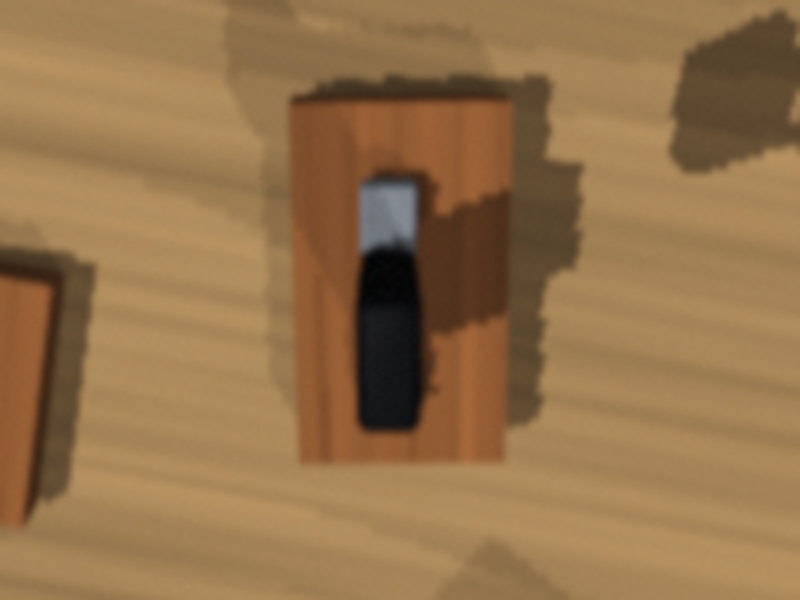

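The spanner stands upright in its stand: the bar is flat at crop (388,215) and the handle top is at (388,365).

```bash
python3 -c "
from bench import order
print(order.finish_job())"
```

```text
the job is handed in; nothing more can be done
None
```

I turned the retaining ring clockwise about 37° until torque rose sharply at its stop, put the spanner back upright in its stand, and handed the job in at about 13 s; no verdict was returned.

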